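# Press a carved crest home with a bar clamp, then release the clamp

## Task

On the assembly board a carved crest stands with its tenon partly out of the mortise in the chair rail. Pump the bar clamp's trigger until the jaw has pressed the crest fully home and, with the trigger let go, still bears firmly on it; push with feeling and stop soon after the trigger goes stiff (full strokes on a tight clamp bruise the carving). Then press the release lever gently and keep it down until the jaw has slid all the way back, and leave the crest home; work the clamp by its trigger and lever only, and disturb nothing else.

Things in the scene. Friction and masses are not known exactly. Their poses are not given: they have to be found in the camera images.
- clamp: plywood assembly board, 450 x 150 x 20 mm, fixed, with a one-handed bar clamp and a pale chair rail. Origin: board underside, below the bar; x runs along the bar from clamp to rail (clamping direction), z up. In this frame, mm: dark steel clamp head x -130 to -5, y +-23, to z 102; on it a fixed black grip post x -94 to -82, y +-17, to z 165; jaw, crest and rail x 0 to 200, below z 80
- trigger_tip (a point): middle of the top edge of the trigger paddle's front face (towards the jaw). The dark steel paddle, 28 mm wide (clamp y), 10 thick, 96 tall, stands upright at rest in front of the grip post, its top at z 190 mm, and swings about a pivot 103 mm below this point. A stroke pushes its upper part towards the post (clamp -x)
- trigger_angle (a joint): trigger angle, rad: 0 at rest (upright), grows towards the post, hard stop at 0.58; springs back when let go. Pushed at z 170 mm (83 mm above the pivot) a stroke is 54 mm to the stop; end it at 46 mm (about 0.5). It moves the jaw on by 5 to 8 mm, which the clamp keeps. Do not push harder than 30 N
- trigger: the trigger's paddle, origin on its pivot. Steady push felt at z 170 mm: 3 to 6 N while the jaw runs free, 8 to 12 N while it drives the crest (short peaks to 16 N at 55 mm/s); with the crest home it climbs by about 0.5 N per mm: a steady 16 to 18 N is firm (on let-go the jaw eases back 1 to 2 mm), from 19 N on the carving may be bruised
- release_top (a point): middle of the release lever's press pad, on its top face: a flat steel pad 34 mm (clamp x) by 32 mm (clamp y), behind the grip post at the tail end of the clamp, at clamp x -195 mm and z 124 mm
- release_angle (a joint): release lever angle, rad: 0 at rest, grows as the pad is pressed, hard stop at 0.28; the pad then is 24 mm lower and 12 mm farther back (clamp -x). Springs up when let go. Pressing takes 8 to 15 N; never over 30 N. Kept over 0.2 it frees the jaw, which a damped spring draws back at about 20 mm/s; let go early, the jaw stops there
- release: the release lever with its press pad (see release_top); origin on its pivot, 80 mm towards the jaw from the pad's middle and 56 mm below its top face
- jaw_travel (a joint): how far the jaw has advanced, m: 0 fully back, grows towards the crest. The jaw reaches the crest at about 0.028 minus the crest's gap, and has the crest home at about 0.028 plus the springy pad's squash of 1 to 4 mm
- jaw_pad: black rubber-faced springy pad on the jaw, 40 mm wide, 36 mm tall, 10 mm thick, centre at z 50 mm; origin in the middle of its front face
- crest_gap (a joint): open gap, m, between the crest's shoulder and the rail: 0 is fully home, 0.03 the most; stays where it is left, about 16 N move it
- crest: the carved crest, pale wood with a round volute at each side, about 60 mm along the clamp's x, 112 mm wide, 28 mm thick; origin at its shoulder, on the board's underside level
- rail_face (a point): point on the rail's face at the mortise, at z 50 mm, which the crest's shoulder closes on
- offcut: loose pale wood offcut, 45 x 28 x 20 mm, lying on the assembly board beside the clamp; not to be disturbed; origin under its middle
- wedge_block: loose darker wood block, 60 x 26 x 18 mm, lying on the assembly board beside the clamp; not to be disturbed; origin under its middle
- mallet: round carver's mallet standing on its head, 90 mm wide, 230 mm tall; not to be disturbed; origin under its middle
- chisel_wide: wide chisel with a turned wood handle, 255 mm long, lying on the bench; not to be disturbed; origin at the ferrule, handle towards -x
- gouge: narrow gouge with a turned wood handle, 245 mm long, lying on the bench; not to be disturbed; origin at the ferrule, handle towards -x
- oilstone: grey sharpening stone, 150 x 50 x 25 mm; not to be disturbed; origin under its middle
- wax_tin: low round steel tin, 72 mm wide, 45 mm tall; not to be disturbed; origin under its middle
- brush_pot: white cup, 72 mm wide, 95 mm tall; not to be disturbed; origin under its middle

How it is judged:
On the way, in this order (a step that is already met when the one before it is completed fails the run):
1. the crest is home and the jaw bears on it firmly (over 10 N) with the trigger let go (value of joint crest_gap below 0.001 m and contact force between jaw_pad and crest above 10 N and value of joint trigger_angle below 0.08 rad), for 0.2 s.
2. the release lever is pressed down (over 0.2 rad) (value of joint release_angle above 0.2 rad), for 0.2 s.
At the end, for the whole second after the job is handed in: The jaw is fully back (within 3 mm), the crest is home (gap under 1 mm), trigger and release lever are back at rest (value of joint jaw_travel below 0.003 m and value of joint crest_gap below 0.001 m and value of joint each of trigger_angle, release_angle below 0.05 rad); the robot touches nothing.
It fails at once if the carving bruised: jaw pressing the crest with more than 60 N (contact force between jaw_pad and crest above 60 N).
It fails at once if the trigger forced: more than 30 N on it (contact force between any of the fingers, the arm and trigger above 30 N).
It fails at once if the release lever forced: more than 30 N on it (contact force between any of the fingers, the arm and release above 30 N).
It fails at once if the jaw or the crest pushed by hand instead of by the clamp (contact force between the fingers and jaw_pad above 8 N or contact force between the fingers and crest above 8 N).
It fails at once if something lying about was moved by more than 20 mm (distance of any of offcut, wedge_block, mallet, chisel_wide, gouge, oilstone, wax_tin, brush_pot from where it was at the start of the episode above 0.02 m).
It also fails if it takes over 56 s, if anything falls off the work surface, if the arm or the gripper's body presses on something with over 40 N, if the wrist force passes 120 N, or if a joint passes its speed limit or range.

## Robot

A 7-joint arm with a two-finger parallel gripper is mounted at the origin on the work surface. World frame = base frame: x ahead of the robot, y to its left, z up, the work surface at z = 0. Lengths are in m, angles in rad, forces in N, time in s.
With the tool pointing down it reaches from about 0.35 to 0.9 m from the base axis. Payload 8.1 kg.
Tool frame: the origin (TCP) lies midway between the tips of the shut fingers; the grasp point (between the pads) lies arm.grip_point_offset behind it (arm.grip_point_offset is the distance from the TCP to the grasp point, in m); y points along the fingers, z is the direction in which the jaws open and shut, and the axes are right-handed (so a half turn about y gives the same grasp; the last joint's range is limited). The gripper opens to 92 mm and grips with 3 to 60 N. Pads are 19 mm wide; open, the fingers measure 130 mm over their backs; the gripper's body (75 mm by 190 mm) begins 47 mm behind the grasp point.
Start: joints at [1.082, 0.434, 0.025, 1.573, -0.012, 1.134, -0.075], TCP at [0.235, -0.579, 0.227] pointing down, gripper open.
Joint ranges: [-2.62, 2.62], [-0.44, 2.09], [-1.27, 1.32], [0.08, 2.57], [-1.32, 4.46], [0.12, 2], [-2.74, 2.74]. Speed limits (rad/s): [2.22, 2.22, 3.01, 3.01, 3.14, 3.14, 3.14].

## Interface

Orientations are given as a rotation vector (axis times angle).
In Python, from cell import arm, get_image, camera_info gives the robot as it stands.
- The arm moves only by the tool carry_out, never from a script. Its argument "steps" is one flat list of numbers, 5 for each row, row after row: the opening, from 0 (shut) to 1 (fully open), then the shift along the world's x, y, z in units of 0.1 m (1.0 is 0.1 m), then the turn about the world's z in units of 45 degrees (1.0 is 45 degrees). In form: [hand, dx, dy, dz, spin, hand, dx, dy, dz, spin, ...]. A call has 1 to 12 rows; each row is the pose to reach, as a shift and turn from the pose commanded when the call began; what a row does not reach only later rows make up. A row lasts 1/10 s, in which the tool goes at most 50 mm and 8.59 degrees, less where a joint would pass 70% of its speed; a pose out of reach is approached as far as the arm can. A call with a number of a shift or a turn outside -1 to 1 is refused whole. A call with a gripper value outside its range is refused whole. The fingers move at their own pace and stop on an object; "grip_force" is the grip in N (left out, the last holds). Time passes only in rows, so rows that repeat a pose let the fingers close. It gives the time, the measured TCP pose, the force and the opening at its end, in the units of the state.
- arm.observe(): the state, without advancing time (a new reading comes with each control period).
- get_image(name): name is "side" or "top"; returns (picture, depth): 480x640x3 uint8, red, green, blue; 480x640 float32, m along the optical axis (not along the pixel's ray), 0 where there is no reading.
- camera_info(name): a dict with "fovy" (degrees; the focal length in pixels is half the picture's height over the tangent of half this angle, whatever the lens; pixels are square), "cx", "cy" (the principal point, pixels), "R" (3x3) and "t" (3): a world point X has camera coordinates R X + t. Camera axes: x right, y down, z forward; pixel columns grow to the right and rows downward; lengths in m; the calibration is good to about 2 mm. A picture is of the moment at which its call begins. camera_info takes no time and is no camera call.
- arm.sign_off(): hands the job in, once; it reports no verdict.
The state is a dict: "clock": time; "joints": joint angles; "dq": joint speeds; "joint_efforts": joint torques, N m; "position": TCP position; "ee_rot": TCP orientation; "force": force on the tool from outside, world axes, zero at the start; "ft_torque": the same for the moment, N m; "width": opening from 0.0 (shut) to 1.0 (fully open).
Only numpy, scipy, OpenCV 4.12 (cv2) and the standard library are available. Lean on these libraries where they do the work, as an engineer would, in place of code of your own. Each camera call takes 0.05 s, during which the arm holds its last target. There are 200 camera calls.

## Working session

There is one attempt and no reset: what is moved stays moved. The work goes in short steps, Python scripts to look and compute and a tool call to move; the robot and the scene stay as the last step left them, time stands still between calls to the robot, and variables do not carry over. Pictures are saved under pics/ and viewed, about 8 in all and at most 12, crops included, and the job is handed in when it is done.

Besides the shell and the picture viewer there is one more tool, called after "Request:" in YAML: its name, and indented under it one key for each argument. carry_out: Moves the arm, as the interface text tells. Shifts and turns lie within -1 to 1; 1 stands for 0.1 m of shift or 45 degrees of turn. Its arguments: {"type":"object","properties":{"steps":{"type":"array","items":{"type":"number"}},"grip_force":{"type":"number"}},"required":["steps"]}

```bash
ls; mkdir -p pics
cat > h.py <<'E'
from cell import arm,get_image,camera_info
import numpy as np,cv2
def cloud(name):
    im,d=get_image(name);c=camera_info(name)
    f=240/np.tan(np.radians(c['fovy'])/2)
    v,u=np.mgrid[:480,:640]
    P=np.stack([(u-c['cx'])/f*d,(v-c['cy'])/f*d,d],-1)
    W=(P-np.array(c['t']))@np.array(c['R'])
    return im,d,W
E
python3 - <<'E'
from h import *
for n in('top','side'):
    im,d,W=cloud(n); cv2.imwrite(f'pics/{n}0.png',im[...,::-1]); np.savez(f'{n}0.npz',im=im,d=d,W=W)
    c=camera_info(n);print(n,c, (d==0).mean())
print(arm.observe(), arm.grip_point_offset)
E
```

```text
pics
top {'fovy': 49.422902193268285, 'cx': 314.2708291206476, 'cy': 246.84859279173997, 'R': array([[ 0.02145885, -0.99941555,  0.02660981],
       [-0.98299606, -0.02594637, -0.18178429],
       [ 0.18236847, -0.02225646, -0.98297833]]), 't': array([-0.05379382,  0.59157829,  1.3715228 ])} 0.003880208333333333
side {'fovy': 52.831719097247614, 'cx': 313.35053527296014, 'cy': 243.20557387711557, 'R': array([[-0.69699409, -0.71694959,  0.01351023],
       [-0.56095801,  0.5334145 , -0.63308379],
       [ 0.44668262, -0.44883433, -0.77396536]]), 't': array([0.38998087, 0.41290283, 1.19193263])} 0.003942057291666667
{'clock': 0.1, 'joints': array([ 1.08239973,  0.43517312,  0.02495528,  1.57398005, -0.01161924,
        1.13400118, -0.07511112]), 'dq': array([ 6.95197524e-05, -9.12175130e-04, -6.50815914e-04, -3.43320192e-03,
        1.35407862e-03, -1.65778646e-03,  3.14944084e-04]), 'joint_efforts': array([ 2.88040021e-03, -6.69129610e+01,  9.87882838e-01, -3.15147972e+01,
       -6.05227333e-02,  3.72458319e-02,  7.19255218e-05]), 'position': array([ 0.23498463, -0.5786595 ,  0.226021  ]), 'ee_rot': array([-0.39296458,  2.01165505, -2.00885581]), 'force': array([ 0.54631516,  0.13558097, -0.54514438]), 'ft_torque': array([-0.02524536, -0.00822004, -0.01287377]), 'width': 0.9989114532617316} 0.0188
```

View pics/top0.png

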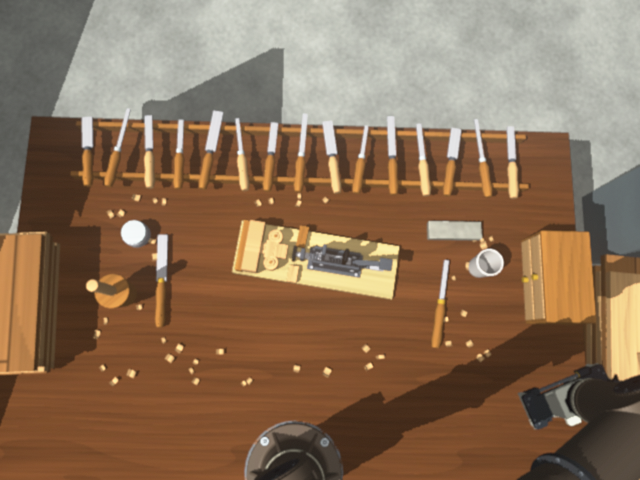

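View pics/side0.png

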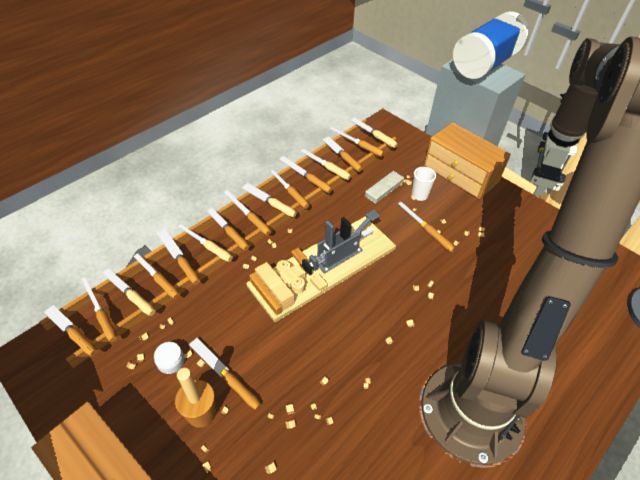

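The top view shows the board at about px (235–400, 220–298), with the rail on the left (+y), the clamp tail on the right and the robot base below. The side view shows the trigger paddle at about (330,237) and the release pad at about (372,217).

Run:
```python
from h import *
T=np.load('top0.npz');S=np.load('side0.npz')
W=T['W'];im=T['im'].astype(int)
reg=np.zeros((480,640),bool);reg[205:310,222:412]=1
table=W[300:340,230:330,2];print('table z',np.median(table))
m=reg&(W[...,2]>.011)&(W[...,2]<.2)
m=cv2.morphologyEx(m.astype(np.uint8),cv2.MORPH_OPEN,np.ones((3,3)))
n,l,s,_=cv2.connectedComponentsWithStats(m);k=1+s[1:,4].argmax();m=l==k
b=m&(W[...,2]<.03)
r=cv2.minAreaRect(W[m][:,:2].astype(np.float32)*1000);print(r,cv2.boxPoints(r))
r2=cv2.minAreaRect(W[b][:,:2].astype(np.float32)*1000);print(r2)
# clamp axis from rect: long edge, dir toward +y
bp=cv2.boxPoints(r2);e=[bp[1]-bp[0],bp[2]-bp[1]];e=max(e,key=np.linalg.norm);e=e/np.linalg.norm(e);e=e*np.sign(e[1])
print('axis',e,np.degrees(np.arctan2(e[1],e[0])))
c=np.array(r2[0])/1000;perp=np.array([-e[1],e[0]])
for nm,Q in(('top',T),('side',S)):
    w=Q['W'];loc=np.stack([(w[...,:2]-c)@e,(w[...,:2]-c)@perp,w[...,2]],-1)
    inn=(abs(loc[...,0])<.26)&(abs(loc[...,1])<.085)
    print(nm)
    for lo,hi in((.01,.03),(.04,.07),(.07,.09),(.09,.11),(.11,.13),(.13,.16),(.16,.18),(.18,.2)):
        p=loc[inn&(loc[...,2]>lo)&(loc[...,2]<hi)]*1000
        if len(p)>3:print(lo,len(p),np.percentile(p,[2,50,98],0).round(0).tolist())
x0,y0,w,h=222,205,190,105
cv2.imwrite('pics/z0.png',np.hstack([cv2.resize(T['im'][y0:y0+h,x0:x0+w,::-1],None,fx=2.1,fy=2.1*1.3),cv2.resize(S['im'][195:325,240:405,::-1],(400,287))]))
```

```text
table z 0.00039909161670272737
((570.943115234375, -47.22711181640625), (451.24188232421875, 161.07347106933594), 82.10198974609375) [[ 460.16776 -259.6413 ]
 [ 619.71326 -281.7744 ]
 [ 681.7185   165.18707]
 [ 522.173    187.32019]]
((570.988037109375, -47.30348205566406), (451.2408142089844, 160.86962890625), 82.03519439697266)
axis [0.13856487 0.99035335] 82.03519
top
0.01 4793 [[-219.0, -68.0, 14.0], [-53.0, 28.0, 21.0], [217.0, 79.0, 28.0]]
0.04 1944 [[-149.0, -60.0, 41.0], [114.0, 7.0, 60.0], [213.0, 72.0, 70.0]]
0.07 848 [[-114.0, -59.0, 70.0], [165.0, 6.0, 73.0], [194.0, 68.0, 88.0]]
0.09 382 [[-149.0, -17.0, 91.0], [-61.0, 9.0, 101.0], [6.0, 29.0, 109.0]]
0.11 198 [[-195.0, -10.0, 111.0], [-175.0, 6.0, 123.0], [-17.0, 21.0, 129.0]]
0.13 37 [[-186.0, -7.0, 131.0], [-70.0, 14.0, 150.0], [-10.0, 22.0, 160.0]]
0.16 54 [[-77.0, -10.0, 160.0], [-71.0, 6.0, 164.0], [-15.0, 20.0, 176.0]]
0.18 45 [[-19.0, -7.0, 183.0], [-14.0, 6.0, 189.0], [-10.0, 18.0, 195.0]]
side
0.01 2866 [[-217.0, -62.0, 12.0], [-17.0, 47.0, 19.0], [224.0, 83.0, 28.0]]
0.04 1921 [[-163.0, -54.0, 41.0], [124.0, 17.0, 58.0], [215.0, 76.0, 70.0]]
0.07 772 [[-118.0, -55.0, 70.0], [161.0, 15.0, 73.0], [196.0, 74.0, 89.0]]
0.09 339 [[-151.0, -11.0, 90.0], [-61.0, 20.0, 99.0], [9.0, 32.0, 109.0]]
0.11 193 [[-193.0, -6.0, 111.0], [-162.0, 11.0, 121.0], [-8.0, 24.0, 128.0]]
0.13 129 [[-74.0, -6.0, 130.0], [-66.0, 14.0, 144.0], [-8.0, 26.0, 160.0]]
0.16 75 [[-76.0, -4.0, 161.0], [-15.0, 12.0, 165.0], [-7.0, 24.0, 179.0]]
0.18 36 [[-17.0, -5.0, 181.0], [-12.0, 10.0, 188.0], [-7.0, 24.0, 192.0]]
```

View pics/z0.png

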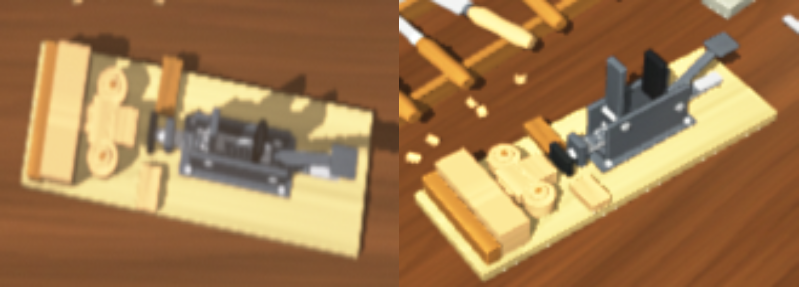

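Run:
```python
from h import *
from scipy.spatial.transform import Rotation as R
s=arm.observe();M=R.from_rotvec(s['ee_rot']).as_matrix();print(M.round(3))
e=np.array([.1386,.9903]);p=np.array([-e[1],e[0]])
z=M[:2,2];a=np.degrees(np.arctan2(z[1],z[0]));t=np.degrees(np.arctan2(p[1],p[0]))
print('yaw tool z',a,'want',t,'spin',(t-a+90)%180-90,'clock',s['clock'])
O=np.array([.571,-.0473])+e*.017+p*.008
for n,x in(('start',-.006),('front',-.026),('pad',-.195)):
    w=O+e*x;print(n,w.round(4),(w-s['position'][:2]).round(4))
S=np.load('side0.npz')['W'];T=np.load('top0.npz')['W']
for w in(S,T):
  q=w[(w[...,2]>.1)&(w[...,0]>.2)&(w[...,0]<.8)&(w[...,1]>-.75)&(w[...,1]<-.35)]
  print(np.percentile(q,[1,99],0).round(3))
```

```text
[[-0.927 -0.001  0.376]
 [-0.376  0.001 -0.927]
 [ 0.    -1.    -0.001]]
yaw tool z -67.89960156849155 want 172.03277290091978 spin 59.93237446941134 clock 0.1
start [ 0.5646 -0.0353] [0.3296 0.5434]
front [ 0.5618 -0.0551] [0.3268 0.5236]
pad [ 0.5384 -0.2225] [0.3034 0.3562]
[[ 0.201 -0.745  0.104]
 [ 0.628 -0.425  0.685]]
[[ 0.201 -0.747  0.106]
 [ 0.634 -0.413  0.699]]
```

Request:
carry_out:
  steps: [0,0.1,0.4,0.2,0.15,0,0.3,0.7,0.4,0.3,0,0.6,1,0.4,0.45]
  grip_force: 10

```text
clock: 0.4
position: [0.2947, -0.4794, 0.2691]
ee_rot: [-0.695, 1.786, -1.792]
force: [1.8, -0.7, 0.0]
width: 0.793
```

Request:
carry_out:
  steps: [0,0.2,0.35,0,0.15,0,0.4,0.7,0,0.3,0,0.6,1,0,0.45]

```text
clock: 0.7
position: [0.3557, -0.377, 0.2666]
ee_rot: [-0.947, 1.549, -1.548]
force: [0.2, 0.7, 0.3]
width: 0.527
```

Request:
carry_out:
  steps: [0,0.2,0.35,0,0.15,0,0.4,0.7,0,0.3,0,0.6,1,0,0.432]

```text
clock: 1.0
position: [0.4156, -0.277, 0.2666]
ee_rot: [-1.143, 1.307, -1.307]
force: [0.3, 0.3, 0.3]
width: 0.274
```

Request:
carry_out:
  steps: [0,0.25,0.35,0,0,0,0.5,0.7,0,0,0,0.75,1,0,0]

```text
clock: 1.3
position: [0.4907, -0.1771, 0.2667]
ee_rot: [-1.141, 1.311, -1.31]
force: [0.2, -0.2, 0.0]
width: 0.021
```

Request:
carry_out:
  steps: [0,0.2,0.35,0,0,0,0.4,0.7,0,0,0,0.75,1,0,0]

```text
clock: 1.6
position: [0.5647, -0.0773, 0.2668]
ee_rot: [-1.142, 1.311, -1.31]
force: [0.7, -0.8, -0.1]
width: 0.008
```

Request:
carry_out:
  steps: [0,0,0.45,0,0,0,0,0.45,-0.4,0,0,0,0.45,-0.8,0,0,0,0.45,-0.97,0,0,0,0.45,-0.97,0]

```text
clock: 2.1
position: [0.563, -0.0343, 0.1667]
ee_rot: [-1.145, 1.315, -1.308]
force: [0.7, -0.9, 1.6]
width: 0.002
```

Run:
```python
from h import *
out=[]
for n,(a,b,c,d) in(('side',(190,320,240,420)),('top',(210,300,230,410))):
    im,D,W=cloud(n);out.append(cv2.resize(im[a:b,c:d,::-1],(390,300)))
    np.savez(f'{n}1.npz',im=im,W=W)
cv2.imwrite('pics/c1.png',np.hstack(out));s=arm.observe();print(s['position'],s['force'],s['clock'])
```

```text
[ 0.56533938 -0.03404578  0.1701038 ] [ 0.27128315 -0.00540927  0.34336909] 2.2
```

View pics/c1.png

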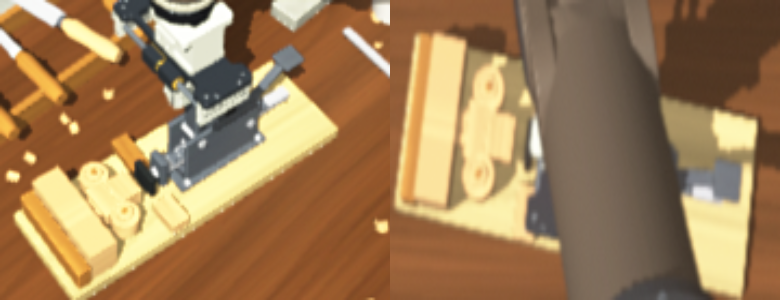

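The gripper is just in front of the trigger paddle and clear of the jaw and crest. I'll push slowly until I feel contact.

Request:
carry_out:
  steps: [0,-0.008,-0.06,0,0,0,-0.014,-0.1,0,0,0,-0.018,-0.13,0,0,0,-0.022,-0.16,0,0]

```text
clock: 2.6
position: [0.5636, -0.0501, 0.1706]
ee_rot: [-1.138, 1.31, -1.311]
force: [1.1, 2.2, 2.3]
width: 0.004
```

Request:
carry_out:
  steps: [0,-0.006,-0.04,0,0,0,-0.011,-0.08,0,0,0,-0.017,-0.12,0,0]

```text
clock: 2.9
position: [0.5617, -0.0616, 0.1699]
ee_rot: [-1.139, 1.31, -1.31]
force: [2.4, 4.9, -1.7]
width: 0.005
```

Request:
carry_out:
  steps: [0,-0.006,-0.04,0,0,0,-0.011,-0.08,0,0,0,-0.017,-0.12,0,0,0,-0.022,-0.16,0,0,0,-0.028,-0.2,0,0]

```text
clock: 3.4
position: [0.558, -0.0812, 0.1692]
ee_rot: [-1.141, 1.312, -1.309]
force: [1.0, 5.5, -0.2]
width: 0.004
```

Request:
carry_out:
  steps: [0,-0.006,-0.04,0,0,0,-0.01,-0.07,0,0]

```text
clock: 3.6
position: [0.5569, -0.0886, 0.1693]
ee_rot: [-1.141, 1.312, -1.309]
force: [0.7, 4.9, -0.9]
width: 0.006
```

Request:
carry_out:
  steps: [0,0.03,0.2,0,0,0,0.06,0.4,0,0,0,0.07,0.5,0,0,0,0.07,0.5,0,0]

```text
clock: 4.0
position: [0.5643, -0.0382, 0.1697]
ee_rot: [-1.142, 1.31, -1.309]
force: [-0.4, 0.0, -0.6]
width: 0.007
```

```bash
cat > jaw.py <<'E'
from h import *
import sys
e=np.array([.1386,.9903]);p=np.array([-e[1],e[0]]);O=np.array([.571,-.0473])+e*.017+p*.008
def prof(im,W):
    loc=np.concatenate([(np.stack([(W[...,:2]-O)@e,(W[...,:2]-O)@p],-1)),W[...,2:]],-1)*1000
    i=im.astype(int);dark=(i.max(-1)<70)
    jm=dark&(loc[...,0]>5)&(loc[...,0]<90)&(abs(loc[...,1])<25)&(loc[...,2]>35)&(loc[...,2]<72)
    pale=(i[...,0]>150)&(loc[...,0]>40)&(abs(loc[...,1])<60)&(loc[...,2]>40)&(loc[...,2]<64)&(loc[...,0]<130)
    tr=(i.max(-1)<140)&(loc[...,0]>-60)&(loc[...,0]<0)&(loc[...,2]>150)&(abs(loc[...,1])<20)
    print('jaw',jm.sum(),np.percentile(loc[jm][:,0],[5,50,95]).round(1) if jm.any() else'', 'crest',pale.sum(),np.percentile(loc[pale][:,0],[1,5,25,50]).round(1))
if __name__=='__main__':
    if len(sys.argv)>1:
        d=np.load(sys.argv[1]);prof(d['im'],d['W'])
    else:
        im,D,W=cloud('side');prof(im,W);s=arm.observe();print(s['clock'],s['position'].round(4),s['force'].round(1))
E
python3 jaw.py side0.npz; python3 jaw.py side1.npz; python3 jaw.py
```

```text
jaw 87 [41.7 49.1 51.9] crest 403 [ 42.4  54.1  88.3 106.9]
jaw 85 [43.1 49.3 51.7] crest 397 [ 42.9  54.4  90.2 107.6]
jaw 72 [48.1 54.7 56.9] crest 402 [ 41.3  50.3  87.3 106. ]
4.05 [ 0.5642 -0.0396  0.1696] [ 0.  -0.4 -0.2]
```

Stroke 1 moved the jaw about 5.5 mm. Now stroke 2.

Request:
carry_out:
  steps: [0,-0.006,-0.04,0,0,0,-0.011,-0.08,0,0,0,-0.017,-0.12,0,0,0,-0.022,-0.16,0,0,0,-0.028,-0.2,0,0,0,-0.034,-0.24,0,0,0,-0.039,-0.28,0,0]

```text
clock: 4.75
position: [0.5605, -0.0664, 0.1696]
ee_rot: [-1.14, 1.311, -1.309]
force: [1.5, 6.6, -2.4]
width: 0.004
```

Request:
carry_out:
  steps: [0,-0.006,-0.04,0,0,0,-0.011,-0.08,0,0,0,-0.017,-0.12,0,0,0,-0.022,-0.16,0,0,0,-0.029,-0.21,0,0]

```text
clock: 5.25
position: [0.5578, -0.0869, 0.1697]
ee_rot: [-1.14, 1.31, -1.309]
force: [1.2, 6.1, -0.9]
width: 0.0
```

Request:
carry_out:
  steps: [0,0.03,0.2,0,0,0,0.06,0.4,0,0,0,0.068,0.49,0,0,0,0.068,0.49,0,0]

```text
clock: 5.65
position: [0.5646, -0.0384, 0.1698]
ee_rot: [-1.141, 1.309, -1.31]
force: [0.5, -0.5, -0.8]
width: 0.004
```

```bash
python3 jaw.py
```

```text
jaw 57 [51.  58.9 61.7] crest 410 [ 42.4  49.1  85.6 104.6]
5.7 [ 0.5644 -0.0397  0.1697] [-0.2 -0.5  0.1]
```

Request:
carry_out:
  steps: [0,-0.006,-0.04,0,0,0,-0.011,-0.08,0,0,0,-0.017,-0.12,0,0,0,-0.022,-0.16,0,0,0,-0.028,-0.2,0,0,0,-0.034,-0.24,0,0,0,-0.039,-0.28,0,0]

```text
clock: 6.4
position: [0.5605, -0.0662, 0.1694]
ee_rot: [-1.14, 1.311, -1.309]
force: [1.6, 5.9, -2.6]
width: 0.006
```

Request:
carry_out:
  steps: [0,-0.006,-0.04,0,0,0,-0.011,-0.08,0,0,0,-0.017,-0.12,0,0,0,-0.022,-0.16,0,0,0,-0.031,-0.22,0,0]

```text
clock: 6.9
position: [0.5576, -0.0859, 0.1695]
ee_rot: [-1.139, 1.311, -1.306]
force: [2.2, 12.1, -2.4]
width: 0.002
```

Request:
carry_out:
  steps: [0,0.03,0.2,0,0,0,0.06,0.4,0,0,0,0.07,0.5,0,0,0,0.07,0.5,0,0]

```text
clock: 7.3
position: [0.5645, -0.0383, 0.1697]
ee_rot: [-1.141, 1.309, -1.309]
force: [-0.2, -0.8, 0.3]
width: 0.007
```

```bash
python3 jaw.py
```

```text
jaw 41 [46.5 62.8 67.2] crest 387 [ 43.4  49.1  87.7 107. ]
7.35 [ 0.5643 -0.0396  0.1697] [0.5 0.5 0.4]
```

Force of 12 N at the end of stroke 3 means the jaw has reached the crest. Stroke 4, watched more closely.

Request:
carry_out:
  steps: [0,-0.006,-0.04,0,0,0,-0.011,-0.08,0,0,0,-0.017,-0.12,0,0,0,-0.022,-0.16,0,0,0,-0.028,-0.2,0,0,0,-0.034,-0.24,0,0,0,-0.039,-0.28,0,0]

```text
clock: 8.05
position: [0.5605, -0.0667, 0.1696]
ee_rot: [-1.14, 1.311, -1.31]
force: [1.2, 5.9, -2.4]
width: 0.007
```

Request:
carry_out:
  steps: [0,-0.006,-0.04,0,0,0,-0.011,-0.08,0,0,0,-0.017,-0.12,0,0]

```text
clock: 8.35
position: [0.559, -0.077, 0.1696]
ee_rot: [-1.139, 1.311, -1.307]
force: [0.8, 10.1, -2.8]
width: 0.004
```

Request:
carry_out:
  steps: [0,-0.006,-0.04,0,0,0,-0.014,-0.1,0,0,0,-0.014,-0.1,0,0]

```text
clock: 8.65
position: [0.5575, -0.088, 0.1697]
ee_rot: [-1.139, 1.311, -1.309]
force: [1.5, 7.1, -0.5]
width: 0.007
```

Request:
carry_out:
  steps: [0,0.03,0.2,0,0,0,0.06,0.4,0,0,0,0.07,0.5,0,0,0,0.07,0.5,0,0]

```text
clock: 9.05
position: [0.5645, -0.0382, 0.1698]
ee_rot: [-1.141, 1.309, -1.309]
force: [0.0, 0.7, -0.0]
width: 0.001
```

```bash
python3 jaw.py
```

```text
jaw 42 [61.6 66.3 70.9] crest 391 [ 43.2  51.4  90.9 108.3]
9.1 [ 0.5644 -0.0396  0.1697] [-0.2  0.2 -0.2]
```

Request:
carry_out:
  steps: [0,-0.006,-0.04,0,0,0,-0.011,-0.08,0,0,0,-0.017,-0.12,0,0,0,-0.022,-0.16,0,0,0,-0.028,-0.2,0,0,0,-0.034,-0.24,0,0]

```text
clock: 9.7
position: [0.5612, -0.0617, 0.1695]
ee_rot: [-1.139, 1.311, -1.308]
force: [3.1, 8.9, -5.5]
width: 0.005
```

Request:
carry_out:
  steps: [0,-0.006,-0.04,0,0,0,-0.011,-0.08,0,0,0,-0.017,-0.12,0,0]

```text
clock: 10.0
position: [0.5595, -0.072, 0.1693]
ee_rot: [-1.139, 1.311, -1.306]
force: [1.3, 10.9, -4.6]
width: 0.004
```

Request:
carry_out:
  steps: [0,-0.006,-0.04,0,0,0,-0.011,-0.08,0,0]

```text
clock: 10.2
position: [0.5584, -0.08, 0.1694]
ee_rot: [-1.139, 1.311, -1.306]
force: [1.4, 11.2, -3.1]
width: 0.005
```

Request:
carry_out:
  steps: [0,-0.006,-0.04,0,0,0,-0.008,-0.06,0,0]

```text
clock: 10.4
position: [0.5575, -0.0865, 0.1695]
ee_rot: [-1.139, 1.311, -1.307]
force: [1.7, 11.1, -1.8]
width: 0.007
```

Request:
carry_out:
  steps: [0,0.03,0.2,0,0,0,0.06,0.4,0,0,0,0.07,0.5,0,0,0,0.07,0.5,0,0]

```text
clock: 10.8
position: [0.5645, -0.0381, 0.1698]
ee_rot: [-1.141, 1.309, -1.309]
force: [-0.1, 0.2, -0.3]
width: 0.005
```

```bash
python3 jaw.py
python3 - <<'E'
from h import *
im,_,_=cloud('side');cv2.imwrite('pics/c2.png',cv2.resize(im[220:325,240:380,::-1],(800,600),interpolation=cv2.INTER_CUBIC))
E
```

```text
jaw 39 [68.  70.9 74.1] crest 309 [ 43.1  50.8  87.9 103.8]
10.85 [ 0.5644 -0.0396  0.1697] [-0.2 -0.8  0.2]
```

View pics/c2.png

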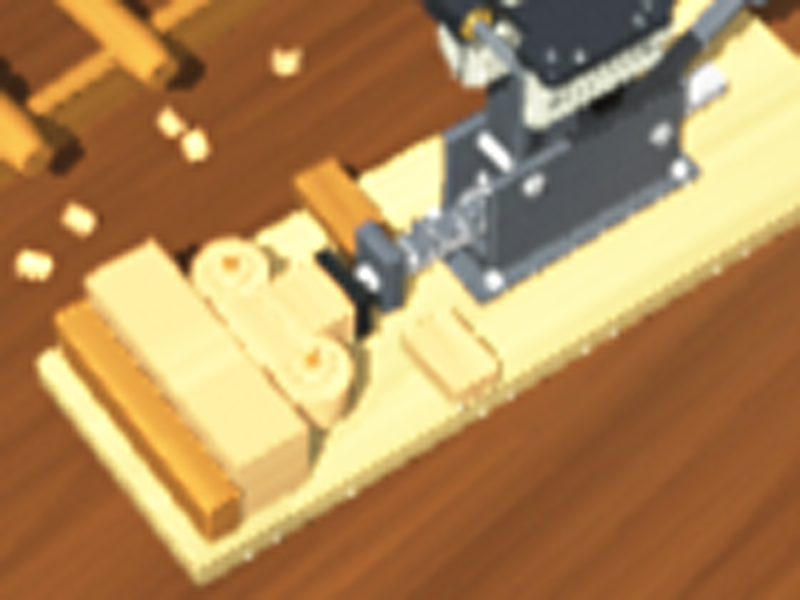

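The pad at (345,290) is on the crest, and a few mm of gap remain at about (215,320) between crest and rail. In stroke 6 I'll watch for the force to climb.

Request:
carry_out:
  steps: [0,-0.006,-0.04,0,0,0,-0.011,-0.08,0,0,0,-0.017,-0.12,0,0,0,-0.022,-0.16,0,0,0,-0.028,-0.2,0,0]

```text
clock: 11.4
position: [0.5615, -0.0597, 0.1696]
ee_rot: [-1.14, 1.311, -1.311]
force: [0.2, 3.1, -1.5]
width: 0.005
```

Request:
carry_out:
  steps: [0,-0.006,-0.04,0,0,0,-0.011,-0.08,0,0]

```text
clock: 11.6
position: [0.5605, -0.0664, 0.1696]
ee_rot: [-1.14, 1.311, -1.309]
force: [0.6, 6.8, -3.4]
width: 0.004
```

Request:
carry_out:
  steps: [0,-0.006,-0.04,0,0,0,-0.011,-0.08,0,0]

```text
clock: 11.8
position: [0.5595, -0.0732, 0.1695]
ee_rot: [-1.139, 1.311, -1.307]
force: [1.2, 9.4, -3.2]
width: 0.004
```

Request:
carry_out:
  steps: [0,-0.006,-0.04,0,0,0,-0.008,-0.06,0,0]

```text
clock: 12.0
position: [0.5587, -0.0791, 0.1695]
ee_rot: [-1.139, 1.311, -1.307]
force: [0.4, 8.4, -3.1]
width: 0.007
```

Request:
carry_out:
  steps: [0,-0.004,-0.03,0,0,0,-0.008,-0.06,0,0]

```text
clock: 12.2
position: [0.558, -0.0848, 0.1696]
ee_rot: [-1.139, 1.311, -1.307]
force: [0.5, 9.3, -2.4]
width: 0.001
```

Request:
carry_out:
  steps: [0,-0.004,-0.03,0,0]

```text
clock: 12.3
position: [0.5576, -0.0879, 0.1697]
ee_rot: [-1.139, 1.311, -1.307]
force: [0.8, 9.0, -1.2]
width: 0.003
```

Request:
carry_out:
  steps: [0,0.03,0.2,0,0,0,0.06,0.4,0,0,0,0.07,0.51,0,0,0,0.07,0.51,0,0]

```text
clock: 12.7
position: [0.5645, -0.0379, 0.1699]
ee_rot: [-1.141, 1.309, -1.309]
force: [-0.5, -0.6, 0.3]
width: 0.006
```

```bash
python3 jaw.py
```

```text
jaw 36 [67.9 73.7 77. ] crest 294 [ 43.9  52.4  89.9 106.9]
12.75 [ 0.5644 -0.0394  0.1697] [ 0.  -0.1 -0.1]
```

Request:
carry_out:
  steps: [0,-0.006,-0.04,0,0,0,-0.011,-0.08,0,0,0,-0.017,-0.12,0,0,0,-0.022,-0.16,0,0]

```text
clock: 13.15
position: [0.5621, -0.0555, 0.1697]
ee_rot: [-1.14, 1.311, -1.311]
force: [-0.5, 3.3, -0.1]
width: 0.006
```

Request:
carry_out:
  steps: [0,-0.004,-0.03,0,0,0,-0.008,-0.06,0,0]

```text
clock: 13.35
position: [0.5615, -0.0601, 0.1695]
ee_rot: [-1.139, 1.311, -1.309]
force: [1.6, 7.8, -3.2]
width: 0.007
```

Request:
carry_out:
  steps: [0,-0.004,-0.03,0,0,0,-0.004,-0.03,0,0]

```text
clock: 13.55
position: [0.5611, -0.0624, 0.1694]
ee_rot: [-1.139, 1.311, -1.308]
force: [1.6, 8.2, -3.2]
width: 0.008
```

Request:
carry_out:
  steps: [0,-0.004,-0.03,0,0,0,-0.008,-0.06,0,0]

```text
clock: 13.75
position: [0.5604, -0.067, 0.1693]
ee_rot: [-1.139, 1.311, -1.306]
force: [1.7, 12.4, -6.2]
width: 0.005
```

Request:
carry_out:
  steps: [0,-0.004,-0.03,0,0,0,-0.008,-0.06,0,0]

```text
clock: 13.95
position: [0.5596, -0.0718, 0.1693]
ee_rot: [-1.138, 1.311, -1.304]
force: [2.9, 15.3, -6.2]
width: 0.004
```

Request:
carry_out:
  steps: [0,-0.004,-0.03,0,0,0,-0.004,-0.03,0,0]

```text
clock: 14.15
position: [0.5592, -0.0746, 0.1693]
ee_rot: [-1.138, 1.311, -1.304]
force: [2.1, 15.3, -6.3]
width: 0.005
```

The force is climbing, so the crest is home. I'll make a small final nudge and hold.

Request:
carry_out:
  steps: [0,-0.003,-0.02,0,0,0,-0.003,-0.02,0,0]

```text
clock: 14.35
position: [0.559, -0.0761, 0.1693]
ee_rot: [-1.138, 1.311, -1.303]
force: [2.9, 15.9, -5.9]
width: 0.007
```

Request:
carry_out:
  steps: [0,-0.002,-0.015,0,0,0,-0.002,-0.015,0,0,0,-0.002,-0.015,0,0]

```text
clock: 14.65
position: [0.5588, -0.0771, 0.1693]
ee_rot: [-1.138, 1.311, -1.303]
force: [2.1, 16.5, -5.7]
width: 0.003
```

Request:
carry_out:
  steps: [0,-0.001,-0.01,0,0,0,-0.001,-0.01,0,0,0,-0.001,-0.01,0,0]

```text
clock: 14.95
position: [0.5587, -0.0779, 0.1693]
ee_rot: [-1.138, 1.311, -1.302]
force: [2.4, 18.5, -5.3]
width: 0.006
```

Request:
carry_out:
  steps: [0,0.01,0.08,0,0,0,0.03,0.2,0,0,0,0.05,0.36,0,0,0,0.06,0.43,0,0,0,0.06,0.43,0,0,0,0.06,0.43,0,0,0,0.06,0.43,0,0,0,0.06,0.43,0,0]

```text
clock: 15.75
position: [0.5644, -0.0416, 0.1697]
ee_rot: [-1.14, 1.312, -1.312]
force: [-0.6, 0.2, 0.4]
width: 0.01
```

```bash
python3 jaw.py
python3 - <<'E'
from h import *
im,_,_=cloud('side');cv2.imwrite('pics/c3.png',cv2.resize(im[220:325,240:380,::-1],(800,600),interpolation=cv2.INTER_CUBIC))
E
```

```text
jaw 35 [59.  73.8 76.9] crest 302 [ 41.6  55.5  91.6 106.6]
15.8 [ 0.5644 -0.0414  0.1697] [ 0.   1.2 -1. ]
```

View pics/c3.png

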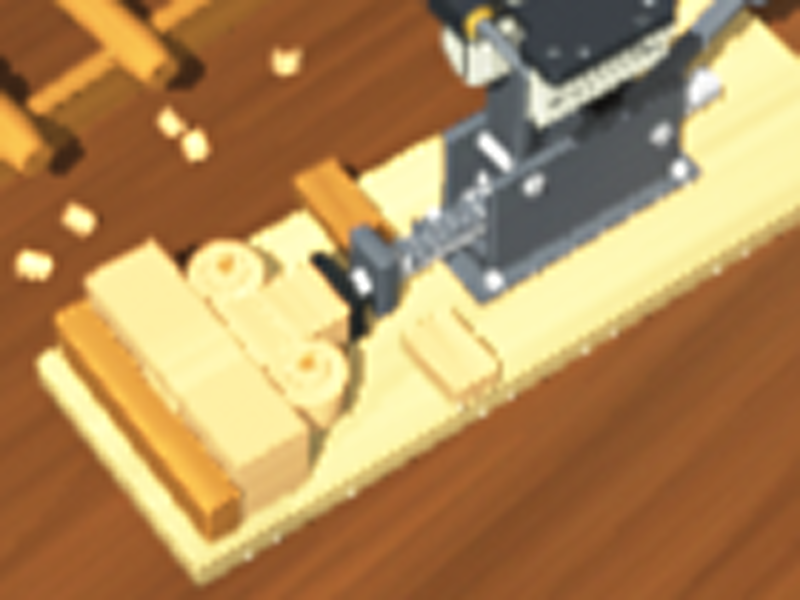

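The crest is home: there is no gap left at (215,320), and the tenon shows through at (175,395). A gentle check stroke, to no more than 17 N, will show whether the load has held.

Request:
carry_out:
  steps: [0,-0.006,-0.04,0,0,0,-0.011,-0.08,0,0,0,-0.014,-0.1,0,0,0,-0.017,-0.12,0,0,0,-0.017,-0.12,0,0]

```text
clock: 16.35
position: [0.5627, -0.053, 0.1698]
ee_rot: [-1.14, 1.311, -1.311]
force: [-0.1, 2.0, 1.4]
width: 0.003
```

Request:
carry_out:
  steps: [0,-0.004,-0.03,0,0,0,-0.004,-0.03,0,0]

```text
clock: 16.55
position: [0.5623, -0.0561, 0.1697]
ee_rot: [-1.14, 1.311, -1.311]
force: [-0.2, 1.3, 0.2]
width: 0.006
```

Request:
carry_out:
  steps: [0,-0.004,-0.03,0,0,0,-0.004,-0.03,0,0]

```text
clock: 16.75
position: [0.5618, -0.0588, 0.1696]
ee_rot: [-1.14, 1.311, -1.311]
force: [0.6, 2.1, -0.1]
width: 0.0
```

Request:
carry_out:
  steps: [0,-0.003,-0.02,0,0,0,-0.003,-0.02,0,0]

```text
clock: 16.95
position: [0.5616, -0.0603, 0.1696]
ee_rot: [-1.14, 1.311, -1.31]
force: [0.9, 4.0, -1.8]
width: 0.003
```

Request:
carry_out:
  steps: [0,-0.003,-0.02,0,0,0,-0.003,-0.02,0,0]

```text
clock: 17.15
position: [0.5614, -0.062, 0.1696]
ee_rot: [-1.14, 1.311, -1.31]
force: [0.5, 5.8, -2.9]
width: 0.005
```

Request:
carry_out:
  steps: [0,-0.004,-0.03,0,0,0,-0.004,-0.03,0,0]

```text
clock: 17.35
position: [0.561, -0.0644, 0.1695]
ee_rot: [-1.14, 1.311, -1.309]
force: [1.3, 7.2, -2.6]
width: 0.008
```

Request:
carry_out:
  steps: [0,-0.003,-0.02,0,0,0,-0.003,-0.02,0,0]

```text
clock: 17.55
position: [0.5608, -0.0658, 0.1695]
ee_rot: [-1.139, 1.311, -1.308]
force: [2.2, 8.8, -3.5]
width: 0.005
```

Request:
carry_out:
  steps: [0,-0.003,-0.02,0,0,0,-0.003,-0.02,0,0]

```text
clock: 17.75
position: [0.5605, -0.0673, 0.1695]
ee_rot: [-1.139, 1.311, -1.307]
force: [1.9, 9.6, -3.6]
width: 0.005
```

Request:
carry_out:
  steps: [0,-0.004,-0.03,0,0,0,-0.004,-0.03,0,0]

```text
clock: 17.95
position: [0.5602, -0.0697, 0.1695]
ee_rot: [-1.139, 1.311, -1.306]
force: [1.9, 10.7, -3.9]
width: 0.003
```

```bash
cat > av.py <<'E'
from jaw import *
F=[];
for i in range(4):
    r=cloud('side');F.append(arm.observe()['force'])
prof(*[r[0],r[2]]);F=np.array(F);s=arm.observe();print(s['clock'],s['position'].round(4),'push',(F[:,:2]@e).round(1),F.mean(0).round(1))
E
python3 av.py
```

```text
jaw 39 [58.9 74.2 77.4] crest 310 [ 40.9  49.1  91.2 105.8]
18.15 [ 0.5601 -0.0695  0.1695] push [12.  11.8 10.3 11.8] [ 2.  11.3 -4.4]
```

Request:
carry_out:
  steps: [0,-0.004,-0.03,0,0,0,-0.004,-0.03,0,0]

```text
clock: 18.35
position: [0.5598, -0.072, 0.1695]
ee_rot: [-1.139, 1.311, -1.306]
force: [2.3, 13.4, -4.8]
width: 0.002
```

```bash
python3 av.py
```

```text
jaw 37 [58.5 74.  77.3] crest 296 [ 41.4  49.3  90.1 105.2]
18.55 [ 0.5598 -0.0718  0.1695] push [13.6 13.6 12.9 12.8] [ 2.2 13.1 -4.3]
```

Request:
carry_out:
  steps: [0,-0.003,-0.02,0,0,0,-0.003,-0.02,0,0]

```text
clock: 18.75
position: [0.5596, -0.0734, 0.1695]
ee_rot: [-1.138, 1.31, -1.305]
force: [2.7, 15.0, -5.7]
width: 0.006
```

```bash
python3 av.py
```

```text
jaw 37 [60.6 73.9 76.8] crest 295 [ 47.2  55.3  90.2 106.7]
18.95 [ 0.5596 -0.0733  0.1695] push [13.9 14.6 14.1 13.5] [ 2.1 13.9 -4.6]
```

Request:
carry_out:
  steps: [0,-0.003,-0.02,0,0,0,-0.004,-0.03,0,0,0,-0.004,-0.03,0,0]

```text
clock: 19.25
position: [0.5592, -0.0758, 0.1695]
ee_rot: [-1.138, 1.311, -1.304]
force: [1.8, 16.8, -6.5]
width: 0.004
```

```bash
python3 av.py
```

```text
jaw 38 [60.2 73.6 77.8] crest 270 [ 42.5  50.   89.8 105.6]
19.45 [ 0.5592 -0.0757  0.1695] push [15.9 15.9 16.6 15.9] [ 2.3 15.9 -5.2]
```

Request:
carry_out:
  steps: [0,-0.003,-0.02,0,0,0,-0.003,-0.02,0,0]

```text
clock: 19.65
position: [0.5589, -0.0774, 0.1694]
ee_rot: [-1.138, 1.311, -1.303]
force: [1.7, 16.7, -4.7]
width: 0.003
```

```bash
python3 av.py
```

```text
jaw 38 [59.7 73.9 77.2] crest 293 [ 40.5  47.5  90.3 106. ]
19.85 [ 0.5589 -0.0773  0.1695] push [17.9 17.1 17.7 17.3] [ 2.7 17.3 -5.9]
```

A steady 17.5 N is in the firm range, and the curve repeats the previous stroke. I'll let go, hold clear, then rise and move to the release pad.

Request:
carry_out:
  steps: [0,0.01,0.08,0,0,0,0.03,0.2,0,0,0,0.05,0.34,0,0,0,0.06,0.43,0,0,0,0.06,0.46,0,0,0,0.06,0.46,0,0,0,0.06,0.46,0,0,0,0.06,0.46,0,0,0,0.06,0.46,0,0]

```text
clock: 20.75
position: [0.5645, -0.0373, 0.1697]
ee_rot: [-1.14, 1.311, -1.312]
force: [0.7, -0.1, 0.5]
width: 0.009
```

Request:
carry_out:
  steps: [0,0,0,0.4,0,0,0,0,0.8,0,0,-0.1,-0.3,0.8,0,0,-0.15,-0.65,0.8,0,0,-0.2,-1,0.8,0]

```text
clock: 21.25
position: [0.5443, -0.1378, 0.2503]
ee_rot: [-1.14, 1.31, -1.311]
force: [0.5, -0.6, -0.2]
width: 0.006
```

Request:
carry_out:
  steps: [0,-0.05,-0.35,0,0,0,-0.08,-0.7,0,0,0,-0.08,-0.85,0,0,0,-0.08,-0.85,0,0]

```text
clock: 21.65
position: [0.5359, -0.2245, 0.2494]
ee_rot: [-1.139, 1.314, -1.315]
force: [0.1, 0.4, -0.6]
width: 0.008
```

Run:
```python
from jaw import *
out=[]
for n,(a,b,c,d) in(('side',(180,300,270,430)),('top',(200,310,250,410))):
    im,D,W=cloud(n);out.append(cv2.resize(im[a:b,c:d,::-1],(390,300)))
    loc=np.concatenate([(np.stack([(W[...,:2]-O)@e,(W[...,:2]-O)@p],-1)),W[...,2:]],-1)*1000
    m=(loc[...,2]>105)&(loc[...,2]<135)&(loc[...,0]<-170)&(loc[...,0]>-220)&(abs(loc[...,1])<25);q=loc[m]
    print(n,len(q),np.percentile(q,[2,50,98],0).round(0).tolist() if len(q) else'')
cv2.imwrite('pics/c4.png',np.hstack(out));s=arm.observe();print(s['position'],s['force'],s['clock'])
```

```text
side 118 [[-211.0, -15.0, 108.0], [-191.0, 2.0, 122.0], [-172.0, 16.0, 128.0]]
top 57 [[-190.0, -15.0, 109.0], [-181.0, 1.0, 121.0], [-170.0, 12.0, 127.0]]
[ 0.53678564 -0.22035805  0.24965766] [-0.14021746  1.42585641  0.52456168] 21.75
```

View pics/c4.png

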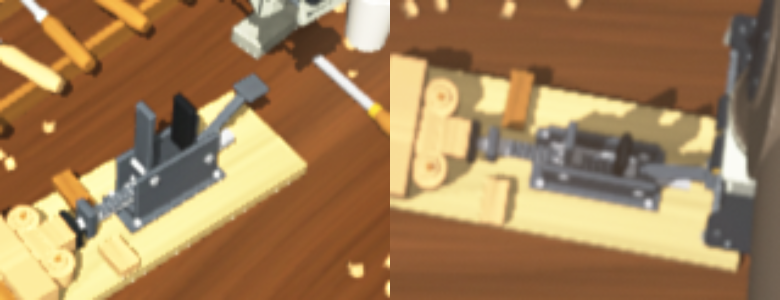

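The trigger is upright at (147,130), the jaw still bears on the crest, and the gripper is over the release pad. Descending.

Request:
carry_out:
  steps: [0,0,0,-0.4,0,0,0,0,-0.8,0,0,0,0,-1,0,0,0,0,-1,0]

```text
clock: 22.15
position: [0.5351, -0.2187, 0.147]
ee_rot: [-1.144, 1.314, -1.304]
force: [-0.6, 0.2, -0.0]
width: 0.001
```

Request:
carry_out:
  steps: [0,0,0,-0.1,0,0,0,0,-0.2,0,0,0,0,-0.25,0,0,0,0,-0.28,0]

```text
clock: 22.55
position: [0.5368, -0.2226, 0.1222]
ee_rot: [-1.141, 1.31, -1.313]
force: [-2.6, -5.0, 6.9]
width: 0.003
```

Request:
carry_out:
  steps: [0,-0.002,-0.015,-0.03,0,0,-0.004,-0.03,-0.06,0,0,-0.006,-0.04,-0.08,0]

```text
clock: 22.85
position: [0.5364, -0.2269, 0.1155]
ee_rot: [-1.14, 1.309, -1.314]
force: [-4.8, -2.1, 14.1]
width: 0.004
```

Request:
carry_out:
  steps: [0,-0.002,-0.015,-0.03,0,0,-0.003,-0.02,-0.04,0]

```text
clock: 23.05
position: [0.536, -0.2294, 0.1112]
ee_rot: [-1.14, 1.309, -1.315]
force: [-3.6, -3.5, 10.4]
width: 0.008
```

Request:
carry_out:
  steps: [0,-0.002,-0.015,-0.03,0,0,-0.003,-0.02,-0.05,0]

```text
clock: 23.25
position: [0.5357, -0.2319, 0.1063]
ee_rot: [-1.14, 1.309, -1.315]
force: [-4.6, -5.7, 12.4]
width: 0.003
```

```bash
python3 av.py
```

```text
jaw 73 [63.  69.7 72.8] crest 299 [ 42.7  49.7  92.1 106.7]
23.45 [ 0.5357 -0.2319  0.1064] push [-4.8 -5.1 -5.6 -4.9] [-3.6 -4.6 11.1]
```

The jaw is sliding back. One more millimetre of press, then hold.

Request:
carry_out:
  steps: [0,-0.001,-0.005,-0.012,0,0,-0.001,-0.005,-0.012,0,0,-0.001,-0.005,-0.012,0,0,-0.001,-0.005,-0.012,0,0,-0.001,-0.005,-0.012,0,0,-0.001,-0.005,-0.012,0,0,-0.001,-0.005,-0.012,0,0,-0.001,-0.005,-0.012,0,0,-0.001,-0.005,-0.012,0,0,-0.001,-0.005,-0.012,0,0,-0.001,-0.005,-0.012,0,0,-0.001,-0.005,-0.012,0]

```text
clock: 24.65
position: [0.5357, -0.2324, 0.1053]
ee_rot: [-1.14, 1.309, -1.315]
force: [-3.7, -5.7, 11.5]
width: 0.003
```

Request:
carry_out:
  steps: [0,0,0,0,0,0,0,0,0,0,0,0,0,0,0,0,0,0,0,0,0,0,0,0,0,0,0,0,0,0,0,0,0,0,0,0,0,0,0,0,0,0,0,0,0,0,0,0,0,0,0,0,0,0,0,0,0,0,0,0]

```text
clock: 25.85
position: [0.5357, -0.2324, 0.1053]
ee_rot: [-1.14, 1.309, -1.315]
force: [-3.3, -4.2, 12.1]
width: 0.005
```

```bash
python3 av.py; python3 jaw.py side0.npz
```

```text
jaw 81 [43.2 49.3 52. ] crest 290 [ 44.1  54.5  93.6 106.5]
26.05 [ 0.5357 -0.2324  0.1053] push [-5.8 -5.9 -5.4 -4.9] [-4.  -5.  11.6]
jaw 87 [41.7 49.1 51.9] crest 403 [ 42.4  54.1  88.3 106.9]
```

The jaw reads 52.0, the same as its starting 51.9. I'll hold a little longer, then retreat slowly upwards.

Request:
carry_out:
  steps: [0,0,0,0,0,0,0,0,0,0,0,0,0,0,0,0,0,0,0,0,0,0,0,0,0,0,0,0,0,0,0,0,0,0,0,0,0,0,0,0,0,0,0.05,0.1,0,0,0,0.08,0.2,0,0,0,0.08,0.4,0,0,0,0.08,0.8,0]

```text
clock: 27.25
position: [0.5335, -0.2214, 0.1823]
ee_rot: [-1.143, 1.315, -1.307]
force: [1.3, -0.5, 0.2]
width: 0.007
```

Request:
carry_out:
  steps: [0,-0.2,0,0.3,0,0,-0.6,0,0.6,0,0,-1,0,0.8,0,0,-1,0,0.8,0]

```text
clock: 27.65
position: [0.4323, -0.223, 0.2667]
ee_rot: [-1.14, 1.31, -1.316]
force: [0.2, 0.2, 0.1]
width: 0.004
```

```bash
python3 av.py
python3 - <<'E'
from h import *
a,_,_=cloud('side');b,_,_=cloud('top')
cv2.imwrite('pics/c5.png',np.hstack([cv2.resize(a[195:325,240:405,::-1],(400,315)),cv2.resize(b[205:310,222:412,::-1],(400,315))]))
E
```

```text
jaw 81 [43.5 48.9 51.8] crest 292 [ 41.9  50.9  93.8 108.5]
27.85 [ 0.4358 -0.2218  0.2633] push [ 0.2  0.9 -0.9  0.3] [ 0.4  0.1 -0.1]
```

View pics/c5.png

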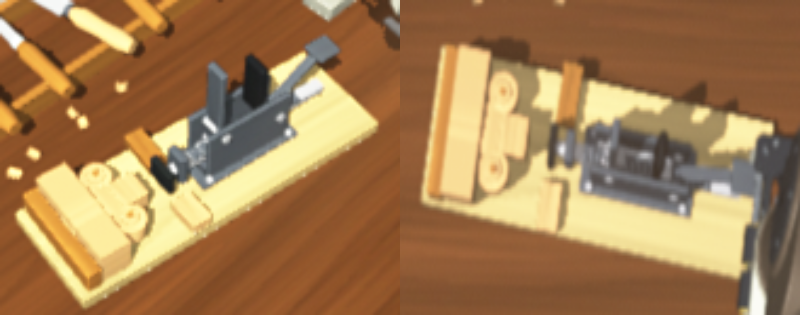

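The crest is tight against the rail (side px 85–145, 165–235) and the jaw is fully back at (162,172). The trigger is upright and the lever is up. Offcut and block haven't moved, and the arm is clear. Handing in.

```bash
python3 -c "
from cell import arm
print(arm.sign_off())"
```

```text
the job is handed in; nothing more can be done
None
```

The job is done and handed in at about 28 s of the 56 s; no verdict was reported.

**Clamping:** I pumped the trigger with shut fingers. Six strokes drove the crest, and two short ones tightened it. The last ended at a steady 17.5 N, inside the 16 to 18 N firm range. I let go, held clear for about half a second, then pressed the release lever at 11 to 14 N. I kept it down for about 3.5 s until the jaw had slid back.

**Last checks:**
- **Jaw:** the pad face measured 51.8 mm along the clamp against 51.9 mm at the start, so it is fully back.
- **Crest:** it sits against the rail with no gap visible in the final pictures.
- **Trigger and lever:** the trigger stands upright and the lever is up.
- **Surroundings:** the offcut and wedge block look unmoved. I did not check the other loose items again, but the arm did not go near them. The arm touches nothing, with force readings near 0 N.

**Less certain:**
- **Force after letting go:** I could not measure the jaw's force on the crest with the trigger released. That it stayed over 10 N rests on the steady push and on the second tightening stroke repeating the first one's force curve.
- **Peak force:** one noisy reading during the first tightening stroke was 18.5 N, just under the 19 N bruise limit.

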